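Call for help and point out the uncapped jar

ROBOT

A 7-joint arm with a two-finger parallel gripper is mounted at the origin on the work surface. World frame = base frame: x ahead of the robot, y to its left, z up, the work surface at z = 0. Lengths are in m, angles in rad, forces in N, time in s.
With the tool pointing down it reaches from about 0.35 to 0.9 m from the base axis. Payload 8.1 kg.
Tool frame: the origin (TCP) lies where the fingers leave the gripper's body, on its centre line; the fingertips stand 66 mm ahead of it and the grasp point (between the pads) lies 47 mm ahead of it (arm.tip_reach is the distance from the TCP to the fingertips, in m); z points along the fingers, y is the direction in which the jaws open and shut (so a half turn about z gives the same grasp; the last joint's range is limited). The gripper opens to 92 mm and grips with 3 to 60 N. Pads are 19 mm wide; open, the fingers measure 130 mm over their backs; the gripper's body (75 mm by 190 mm) begins 47 mm behind the grasp point.
Start: joints at [-1.269, 0.434, 0.025, 1.573, -0.012, 1.134, -0.075], TCP at [0.246, 0.574, 0.292] pointing down, gripper open.
Joint ranges: [-2.62, 2.62], [-0.44, 2.09], [-1.27, 1.32], [0.08, 2.57], [-1.32, 4.46], [0.12, 2], [-2.74, 2.74]. Speed limits (rad/s): [2.22, 2.22, 3.01, 3.01, 3.14, 3.14, 3.14].

INTERFACE

Orientations are given as a rotation vector (axis times angle).
In Python, from cell import arm gives the robot as it stands.
- The arm moves only by the tool carry_out, never from a script. Its argument "plan" is a list of rows, each a list of 5 numbers: the shift along the world's x, y, z in cm, then the turn about the world's z in rad, then the finger opening in cm, from 0 to 9.18. In form: [[tx, ty, tz, spin, fingers], ...]. A call has 1 to 20 rows; each row is the pose to reach, as a shift and turn from the pose measured when the call began; what a row does not reach only later rows make up. A row lasts 1/10 s, in which the tool goes at most 50 mm and 8.59 degrees, less where a joint would pass 70% of its speed; a pose out of reach is approached as far as the arm can. A call with a gripper value outside its range is refused whole. The fingers move at their own pace and stop on an object; "squeeze" is the grip in N (left out, the last holds). Time passes only in rows, so rows that repeat a pose let the fingers close. It gives the time, the measured TCP pose, the force and the opening at its end, in the units of the state.
- arm.observe(): the state, without advancing time (a new reading comes with each control period).
- arm.get_image(name): name is "scene" or "top" or "wrist"; returns (picture, depth): 480x640x3 uint8, red, green, blue; 480x640 float32, m along the optical axis (not along the pixel's ray), 0 where there is no reading.
- arm.get_calibration(name): a dict with "intrinsics" (3x3 intrinsics, pixels), "rvec" (rotation vector, rad) and "tvec" (3), from world to camera coordinates, as OpenCV has them; the wrist camera has in their place "tool_from_camera" (4x4, takes a point from camera to tool coordinates, whose origin is the TCP and whose axes are the flange's). Camera axes: x right, y down, z forward; pixel columns grow to the right and rows downward; lengths in m; the calibration is good to about 2 mm. A picture is of the moment at which its call begins: read the wrist's pose just before it. get_calibration takes no time and is no camera call.
- arm.sign_off(): hands the job in, once; it reports no verdict.
The state is a dict: "clock": time; "joints": joint angles; "dq": joint speeds; "joint_efforts": joint torques, N m; "position": TCP position; "ee_rot": TCP orientation; "force": force on the tool from outside, world axes, zero at the start; "ft_torque": the same for the moment, N m; "width": opening from 0.0 (shut) to 1.0 (fully open).
Only numpy, scipy, OpenCV 4.12 (cv2) and the standard library are available. Lean on these libraries where they do the work, as an engineer would, in place of code of your own. Each camera call takes 0.05 s, during which the arm holds its last target. There are 200 camera calls.

TASK

One of the six glass sample jars in the white rack has been left without its cap: call a technician and show which one. Press the large round call button on the grey console all the way down and let it come up again; then point straight down at the mouth of the uncapped jar, with the fingertips centred over it about two centimetres above its rim, hold still there for at least two seconds and finish still pointing at it. Touch none of the jars, do not press the two small keys, and leave everything else where it stands.

Things in the scene. Friction and masses are not known exactly. Their poses are not given: they have to be found in the camera images.
- open_jar_mouth (a point): centre of the open mouth (rim level) of the one jar without a cap: a clear glass sample jar, 38 mm across and 68 mm tall, with a bare glass neck 32 mm across around an open mouth 26 mm across. It stands upright in one of the six places of the rack, its rim 76 mm above the bench. z up.
- open_jar: the same uncapped jar, loose in its place; origin at the centre of its underside (68 mm below the rim), z up.
- call_button_top (a point): centre of the top face of the call button: the large round button, 44 mm across, on the grey console, z up. 52 mm above the bench while up, 10 mm proud of its round housing (60 mm across).
- call_button (a joint): how far the call button is pressed, m: 0 up, 0.006 fully down. It goes straight down against a spring (1.5 N to start it, 5 N when fully down) and comes back up by itself when let go.
- key_near (a joint): how far one of the two small round keys (18 mm across, 4 mm of travel, 3 N) on the same console is pressed, m. The two keys lie side by side, 87 mm to one side of the call button along the console's length and 28 mm to either side of its middle line.
- key_far (a joint): how far the other small key is pressed, m; 0 up, 0.004 down.
- console: the grey call console, a fixed box 120 x 170 x 30 mm; origin at the centre of its underside on the bench, x along its 120 mm and y along its 170 mm side. The call button is at y = +35 mm; the small keys are at y = -52 mm, x = -28 and +28 mm.
- rack: white plastic rack, a fixed block 132 x 190 x 36 mm with six square holes in two rows of three, 58 mm apart; origin at the centre of its underside on the bench, y along its 190 mm side. The holes are at x = -29, +29 mm and y = -58, 0, +58 mm.
- jar_1: one of five loose glass sample jars closed with a flat black screw cap 37 mm across and 14 mm high; 38 mm across and 70 mm tall, the cap's top 78 mm above the bench; in one of the other places of the rack. Origin at the centre of its underside, z up.
- jar_2: one of five loose glass sample jars closed with a flat black screw cap 37 mm across and 14 mm high; 38 mm across and 70 mm tall, the cap's top 78 mm above the bench; in one of the other places of the rack. Origin at the centre of its underside, z up.
- jar_3: one of five loose glass sample jars closed with a flat black screw cap 37 mm across and 14 mm high; 38 mm across and 70 mm tall, the cap's top 78 mm above the bench; in one of the other places of the rack. Origin at the centre of its underside, z up.
- jar_4: one of five loose glass sample jars closed with a flat black screw cap 37 mm across and 14 mm high; 38 mm across and 70 mm tall, the cap's top 78 mm above the bench; in one of the other places of the rack. Origin at the centre of its underside, z up.
- jar_5: one of five loose glass sample jars closed with a flat black screw cap 37 mm across and 14 mm high; 38 mm across and 70 mm tall, the cap's top 78 mm above the bench; in one of the other places of the rack. Origin at the centre of its underside, z up.
- beaker: bystander: glass beaker, 68 mm across, 90 mm tall, behind the work. Origin at the centre of its underside.
- reagent_bottle: bystander: amber bottle, 70 mm across, 150 mm tall, behind the work. Origin at the centre of its underside.
- powder_pot: bystander: white plastic pot, closed, 70 mm across, 85 mm tall, behind the work. Origin at the centre of its underside.
- screwdriver: bystander: screwdriver, 170 mm long, lying between rack and console, along its own x.
- cap_tray: bystander: grey open tray, 100 x 140 x 40 mm, at the left. Origin at the centre of its underside.
- solvent_can: bystander: aluminium can, 66 mm across, 120 mm tall, at the right. Origin at the centre of its underside.
Things that resemble listed ones, but are neither listed nor needed, are in the scene too. What is shaped like the open_jar but purple is not meant. What is shaped like the jar_2 but yellow is not meant.

How it is judged:
On the way, in this order (a step that is already met when the one before it is completed fails the run):
1. the call button is pressed all the way down (value of joint call_button above 0.0048 m), for 0.05 s.
2. the call button has come up again (value of joint call_button below 0.001 m), for 0.1 s.
3. the fingertips point at the uncapped jar from just above its mouth, for two seconds (horizontal distance between the grasp point and open_jar_mouth below 0.018 m and z of the grasp point in the frame of open_jar_mouth between 0.021 and 0.065 m), for 1.9 s.
At the end, for the whole second after the job is handed in: Grasp point (about 19 mm behind the fingertips) within 18 mm sideways of the open mouth's centre and 21 to 65 mm above its rim; call button and keys up; all six jars in place (moved under 6 mm, tilted under 0.15 rad); other things moved under 20 mm (all of step 3 and value of joint each of call_button, key_near, key_far below 0.001 m and distance of each of jar_1, jar_2, jar_3, jar_4, jar_5, open_jar from where it was at the start of the episode below 0.006 m and angle between each of jar_1, jar_2, jar_3, jar_4, jar_5, open_jar's own z axis and vertical below 0.15 rad and distance of each of beaker, reagent_bottle, powder_pot, screwdriver, cap_tray, solvent_can from where it was at the start of the episode below 0.02 m); the robot touches nothing.
It fails at once if the robot touches a jar (contact force between any of the fingers, the arm and jar_1 above 0.3 N or contact force between any of the fingers, the arm and jar_2 above 0.3 N or contact force between any of the fingers, the arm and jar_3 above 0.3 N or contact force between any of the fingers, the arm and jar_4 above 0.3 N or contact force between any of the fingers, the arm and jar_5 above 0.3 N or contact force between any of the fingers, the arm and open_jar above 0.3 N).
It fails at once if a jar is lifted or shifted from its place (distance of any of jar_1, jar_2, jar_3, jar_4, jar_5, open_jar from where it was at the start of the episode above 0.01 m).
It fails at once if a small key is pressed (value of joint any of key_near, key_far above 0.002 m).
It fails at once if a bystander is moved, lifted or knocked over (by more than 20 mm or 0.5 rad) (distance of any of beaker, reagent_bottle, powder_pot, screwdriver, cap_tray, solvent_can from where it was at the start of the episode above 0.02 m or angle between any of beaker, reagent_bottle, powder_pot, cap_tray, solvent_can's own z axis and vertical above 0.5 rad).
It also fails if it takes over 45 s, if anything falls off the work surface, if the arm or the gripper's body presses on something with over 40 N, if the wrist force passes 120 N, or if a joint passes its speed limit or range.

## Working session

There is one attempt and no reset: what is moved stays moved. The work goes in short steps, Python scripts to look and compute and a tool call to move; the robot and the scene stay as the last step left them, time stands still between calls to the robot, and variables do not carry over. Pictures are saved under pics/ and viewed, about 8 in all and at most 12, crops included, and the job is handed in when it is done.

Besides the shell and the picture viewer there is one more tool, called after ">>>" by a JSON object that holds its "name" and its "arguments". carry_out: Moves the arm, as the interface text tells. Its arguments: {"type":"object","properties":{"plan":{"type":"array"},"squeeze":{"type":"number"}},"required":["plan"]}

```bash
mkdir -p pics; cat > h.py <<'E'
import numpy as np, cv2
from cell import arm
def grab(n,f):
    s=arm.observe(); im,d=arm.get_image(n); c=arm.get_calibration(n)
    np.savez('pics/'+f+'.npz',im=im,d=d,pos=s['position'],rot=s['ee_rot'],**{k:np.array(v) for k,v in c.items()})
    cv2.imwrite('pics/'+f+'.png',im[:,:,::-1])
def world(f,u,v,z=None):
    a=np.load('pics/'+f+'.npz'); K=a['intrinsics']
    if 'rvec' in a: 
        R=cv2.Rodrigues(a['rvec'])[0].T; t=-R@a['tvec'].ravel()
    else:
        T=a['tool_from_camera']; Rt=cv2.Rodrigues(a['rot'])[0]; R=Rt@T[:3,:3]; t=Rt@T[:3,3]+a['pos']
    r=R@np.linalg.inv(K)@[u,v,1.]
    k=a['d'][int(v),int(u)] if z is None else (z-t[2])/r[2]
    return t+k*r
E
python3 - <<'E'
from h import *
grab('top','top'); grab('scene','scene'); print(arm.observe())
E
```

```text
{'clock': 0.1, 'joints': array([-1.2686204 ,  0.4351616 ,  0.02496574,  1.5740035 , -0.01158882,
        1.13399495, -0.07509902]), 'dq': array([ 1.64280568e-04, -8.54035551e-04, -2.01406591e-03, -8.97534223e-04,
        1.48545315e-03, -9.38555992e-05, -1.11586188e-03]), 'joint_efforts': array([ 3.41998173e-03, -6.69125104e+01,  9.87880714e-01, -3.15146184e+01,
       -6.05789479e-02,  3.73001152e-02,  3.46943023e-05]), 'position': array([0.24602913, 0.57414194, 0.29151915]), 'ee_rot': array([-6.31545296e-01, -3.07730425e+00,  2.22192783e-03]), 'force': array([-0.5341439 ,  0.16508315, -0.43548671]), 'ft_torque': array([-0.02165904,  0.00096363,  0.00013704]), 'width': 1.0014515063863916}
```

View pics/top.png

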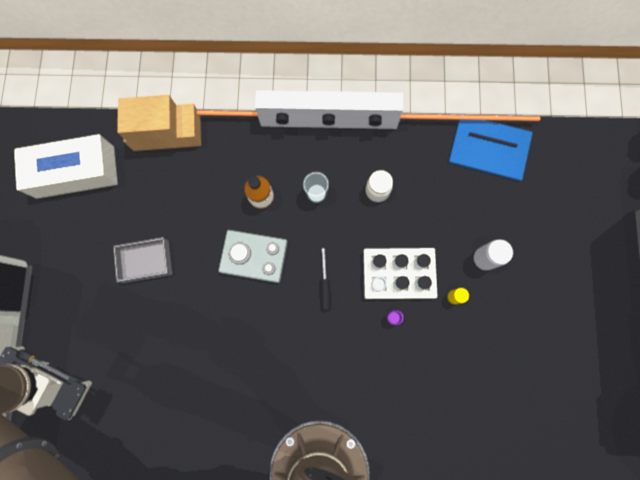

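View pics/scene.png

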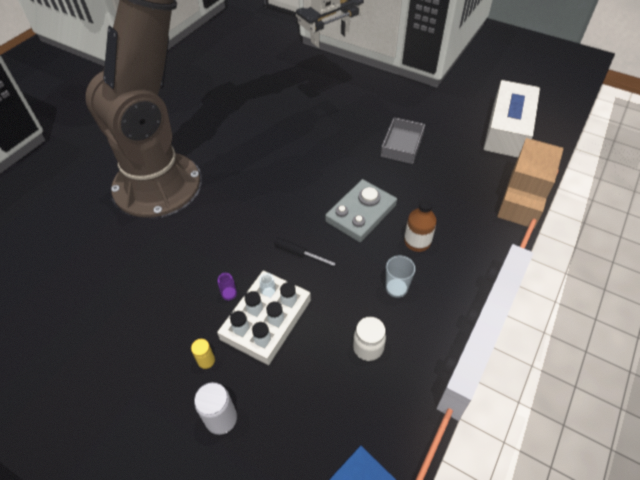

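Top view: the call button is the large disc at (239,253), with the small keys at (272,248) and (269,268). The jar candidates are:
- The clear one in the rack at (379,284).
- Five black-capped ones at (379,261), (401,261), (424,261), (402,283) and (425,283).
- The purple decoy at (396,318) and the yellow decoy at (460,296).

I choose (379,284) and will check it in a crop.

```bash
python3 - <<'E'
from h import *
im=cv2.imread('pics/top.png')
a=cv2.resize(im[220:320,210:300],None,fx=4,fy=4,interpolation=2); b=cv2.resize(im[240:340,355:455],None,fx=4,fy=4,interpolation=2)
cv2.imwrite('pics/crop1.png',np.hstack([a,b]))
for n,u,v,z in [('button',239,253,.052),('k1',272,248,.034),('k2',269,268,.034),('open',379,284,.076),('c',379,261,.078),('c',424,261,.078),('c',425,283,.078),('c',402,283,.078)]:
    print(n,world('top',u,v,z).round(4),world('top',u,v).round(4))
E
```

```text
button [0.5626 0.2322 0.052 ] [0.5623 0.2317 0.0544]
k1 [0.5814 0.1453 0.034 ] [0.5789 0.1434 0.0495]
k2 [0.5259 0.1511 0.034 ] [0.5241 0.1492 0.0489]
open [ 0.4859 -0.1441  0.076 ] [ 0.4918 -0.1509  0.0118]
c [ 0.5462 -0.1437  0.078 ] [ 0.5464 -0.1438  0.0766]
c [ 0.5491 -0.2615  0.078 ] [ 0.5491 -0.2615  0.0777]
c [ 0.4914 -0.2633  0.078 ] [ 0.4912 -0.2628  0.0802]
c [ 0.4899 -0.2036  0.078 ] [ 0.4897 -0.2034  0.0799]
```

View pics/crop1.png

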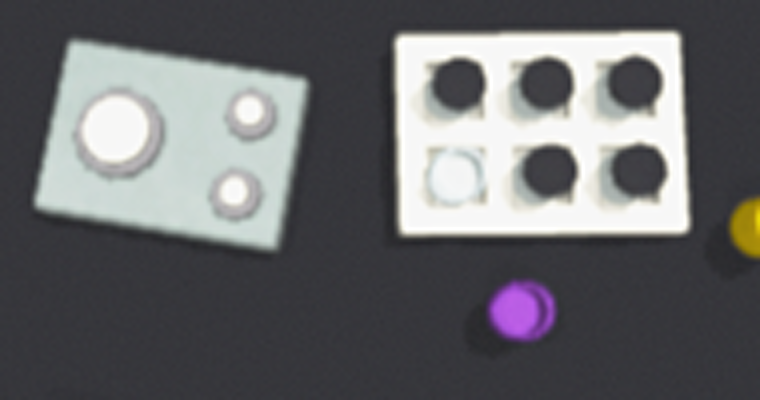

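The crop confirms it: a clear, uncapped jar at (379,284), in the rack place nearest the robot on the left. The key-to-button distance comes out at 87 mm, as given. I'll move over the button with the fingers closing.

>>> {"name": "carry_out", "arguments": {"plan": [[1, -1.1, 0, 0, 6], [3, -3.2, 0, 0, 4], [5, -5.4, 0, 0, 2], [7.5, -8, 0, 0, 0], [10, -10.7, 0, 0, 0], [12.5, -13.4, 0, 0, 0], [15, -16, 0, 0, 0], [17.5, -18.7, -1, 0, 0], [20, -21.4, -2, 0, 0], [22.5, -24.1, -3, 0, 0], [25, -26.8, -4, 0, 0], [27, -29, -5, 0, 0], [29, -31.1, -6, 0, 0], [30.5, -32.7, -6, 0, 0], [31.5, -33.8, -6, 0, 0], [32, -34.2, -6, 0, 0], [32, -34.2, -6, 0, 0], [32, -34.2, -6, 0, 0]]}}

```text
clock: 1.9
position: [0.5654, 0.2332, 0.2317]
ee_rot: [-0.629, -3.077, 0.001]
force: [-0.2, 0.9, 0.2]
width: 0.006
```

```bash
python3 - <<'E'
from h import *
grab('wrist','w1'); s=arm.observe(); print(s['position'],s['width'],s['clock'],s['force'])
E
```

```text
[0.5652647  0.2334525  0.23167501] 0.006192060376397938 1.95 [ 0.00793009 -0.03152546 -0.02124924]
```

View pics/w1.png

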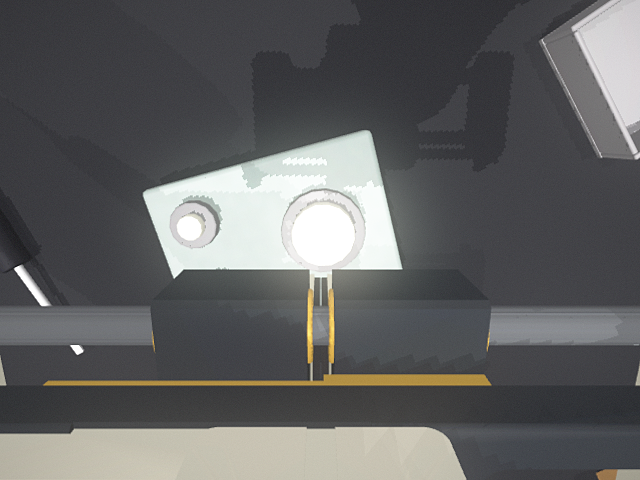

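The wrist view shows the button at about (323,234), with the closed fingertips just in front of it at (320,275) and one small key at (190,225). Checking the offset next.

```bash
python3 - <<'E'
from h import *
for u,v in [(323,234),(190,226)]: print(world('w1',u,v,.052),world('w1',u,v))
E
```

```text
[0.56544614 0.23591969 0.052     ] [0.56581532 0.2357739  0.05032955]
[0.52534797 0.15600688 0.052     ] [0.52565105 0.15442736 0.0478624 ]
```

>>> {"name": "carry_out", "arguments": {"plan": [[0, 0, -3, 0, 0], [0, 0, -6, 0, 0], [0, 0, -9, 0, 0], [0, 0, -10.5, 0, 0], [0, 0, -11.2, 0, 0], [0, 0, -11.6, 0, 0], [0, 0, -11.9, 0, 0], [0, 0, -12.1, 0, 0], [0, 0, -12.1, 0, 0], [0, 0, -12.1, 0, 0]]}}

```text
clock: 2.95
position: [0.5654, 0.234, 0.1119]
ee_rot: [0.628, 3.078, 0.001]
force: [-4.0, -0.1, 6.2]
width: 0.007
```

The force is 6.2 N with the tip at 45.9 mm, so the button is at or near its stop. I'll go 1.5 mm further to be sure, reading the force there.

>>> {"name": "carry_out", "arguments": {"plan": [[0, 0, -0.1, 0, 0], [0, 0, -0.15, 0, 0], [0, 0, -0.15, 0, 0]]}}

```text
clock: 3.25
position: [0.5656, 0.2341, 0.1118]
ee_rot: [0.628, 3.077, 0.002]
force: [-5.0, -1.8, 10.2]
width: 0.003
```

The force rose to 10 N with no further travel, so the button is at its stop. Next: straight up, let the button return, then over to the jar at a safe height.

>>> {"name": "carry_out", "arguments": {"plan": [[0, 0, 1, 0, 0], [0, 0, 3, 0, 0], [0, 0, 6, 0, 0], [0, 0, 10, 0, 0], [0, 0, 13, 0, 0], [0, -2, 15, 0, 0], [-1, -5, 15, 0, 0], [-1.7, -8, 15, 0, 0], [-2.3, -11, 15, 0, 0], [-3, -14.5, 15, 0, 0], [-3.7, -18, 15, 0, 0], [-4.5, -21.5, 15, 0, 0], [-5.2, -25, 15, 0, 0], [-6, -28.5, 15, 0, 0], [-6.7, -32, 15, 0, 0], [-7.3, -35, 15, 0, 0], [-7.7, -37, 14, 0, 0], [-7.9, -37.9, 13, 0, 0], [-7.9, -37.9, 13, 0, 0], [-7.9, -37.9, 13, 0, 0]]}}

```text
clock: 5.25
position: [0.4869, -0.1439, 0.2419]
ee_rot: [0.627, 3.078, 0.003]
force: [0.4, -0.2, 0.5]
width: 0.004
```

```bash
python3 - <<'E'
from h import *
grab('wrist','w2'); grab('top','top2'); s=arm.observe(); print(s['position'],s['ee_rot'],s['clock'],s['force'])
E
```

```text
[ 0.48726349 -0.14350335  0.24212854] [0.62517483 3.07750695 0.00313661] 5.35 [-0.33468186  0.61622079  0.88562824]
```

View pics/w2.png

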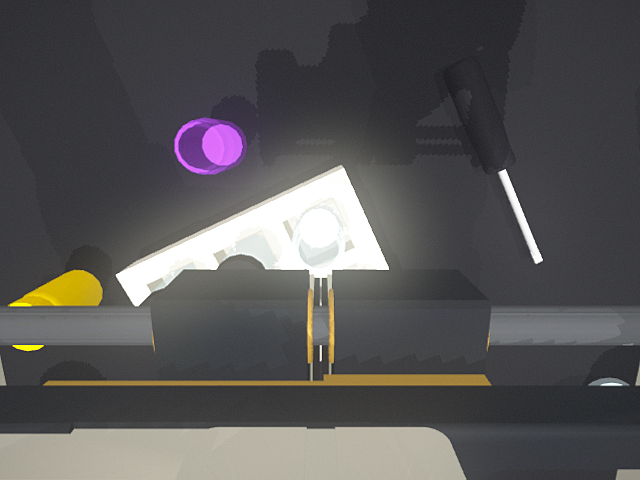

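The wrist view shows the clear jar's neck at about (320,238), directly by the fingertips, with the purple decoy at (210,146) well away. I'll overlay the predicted rim to check.

```bash
python3 - <<'E'
from h import *
a=np.load('pics/w2.npz'); T=a['tool_from_camera']; Rt=cv2.Rodrigues(a['rot'])[0]; R=Rt@T[:3,:3]; t=Rt@T[:3,3]+a['pos']
rv,_=cv2.Rodrigues(R.T); tv=-R.T@t
im=cv2.resize(a['im'][180:300,240:400,::-1],None,fx=5,fy=5,interpolation=2); im=im.copy()
th=np.linspace(0,2*np.pi,60)
for r,col in [(.016,(0,0,255)),(.013,(0,160,0))]:
    P=np.c_[.487+r*np.cos(th),-.1445+r*np.sin(th),np.full(60,.076)]
    p=cv2.projectPoints(P,rv,tv,a['intrinsics'],None)[0].reshape(-1,2); print(p.mean(0))
    cv2.polylines(im,[((p-[240,180])*5).astype(int)],True,col,1)
cv2.imwrite('pics/crop2.png',im)
E
```

```text
[317.72513424 240.93671968]
[317.69606232 240.92801452]
```

View pics/crop2.png

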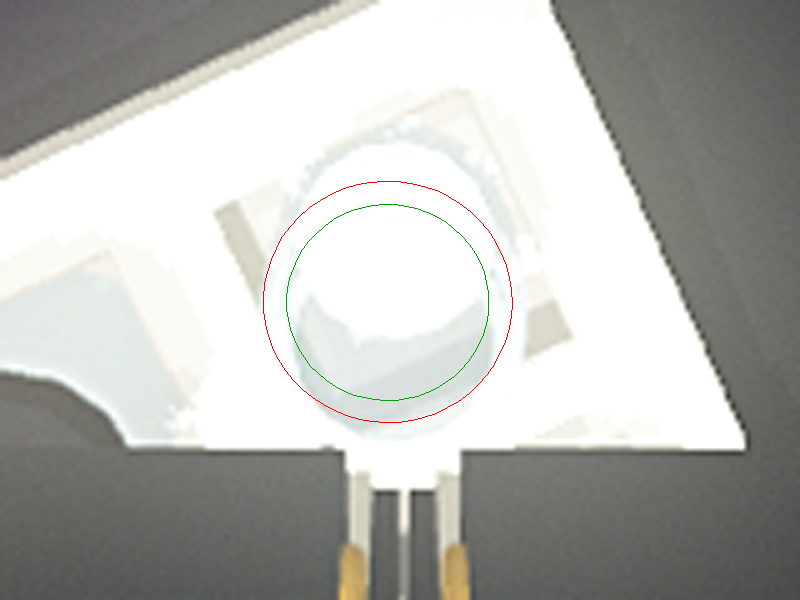

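The mouth (inner edge about 295–492 wide and down to 425 in the crop) agrees with the overlay to about 2 mm. I'll descend 8 cm, to 20 mm above the rim, and hold.

>>> {"name": "carry_out", "arguments": {"plan": [[0, -0.1, -2, 0, 0], [0, -0.1, -4, 0, 0], [0, -0.1, -5.5, 0, 0], [0, -0.1, -6.6, 0, 0], [0, -0.1, -7.4, 0, 0], [0, -0.1, -7.8, 0, 0], [0, -0.1, -8, 0, 0], [0, -0.1, -8, 0, 0], [0, -0.1, -8, 0, 0], [0, -0.1, -8, 0, 0], [0, -0.1, -8, 0, 0], [0, -0.1, -8, 0, 0], [0, -0.1, -8, 0, 0], [0, -0.1, -8, 0, 0], [0, -0.1, -8, 0, 0], [0, -0.1, -8, 0, 0], [0, -0.1, -8, 0, 0], [0, -0.1, -8, 0, 0], [0, -0.1, -8, 0, 0], [0, -0.1, -8, 0, 0]]}}

```text
clock: 7.35
position: [0.4873, -0.1445, 0.1621]
ee_rot: [0.625, 3.077, 0.003]
force: [-1.2, -0.1, -0.0]
width: 0.005
```

>>> {"name": "carry_out", "arguments": {"plan": [[0, 0, 0, 0, 0], [0, 0, 0, 0, 0], [0, 0, 0, 0, 0], [0, 0, 0, 0, 0], [0, 0, 0, 0, 0], [0, 0, 0, 0, 0], [0, 0, 0, 0, 0], [0, 0, 0, 0, 0], [0, 0, 0, 0, 0], [0, 0, 0, 0, 0], [0, 0, 0, 0, 0], [0, 0, 0, 0, 0], [0, 0, 0, 0, 0], [0, 0, 0, 0, 0], [0, 0, 0, 0, 0], [0, 0, 0, 0, 0], [0, 0, 0, 0, 0], [0, 0, 0, 0, 0]]}}

```text
clock: 9.15
position: [0.4873, -0.1445, 0.1621]
ee_rot: [0.625, 3.077, 0.003]
force: [0.9, 0.7, 0.2]
width: 0.004
```

```bash
python3 - <<'E'
from h import *
grab('scene','s3'); s=arm.observe(); print(s['position'],s['clock'],s['force'])
im=cv2.imread('pics/s3.png'); cv2.imwrite('pics/crop3.png',cv2.resize(im[170:370,190:420],None,fx=3,fy=3,interpolation=2))
E
```

```text
[ 0.48724882 -0.14451297  0.16213832] 9.2 [0.02022406 0.12110085 0.28104718]
```

View pics/crop3.png

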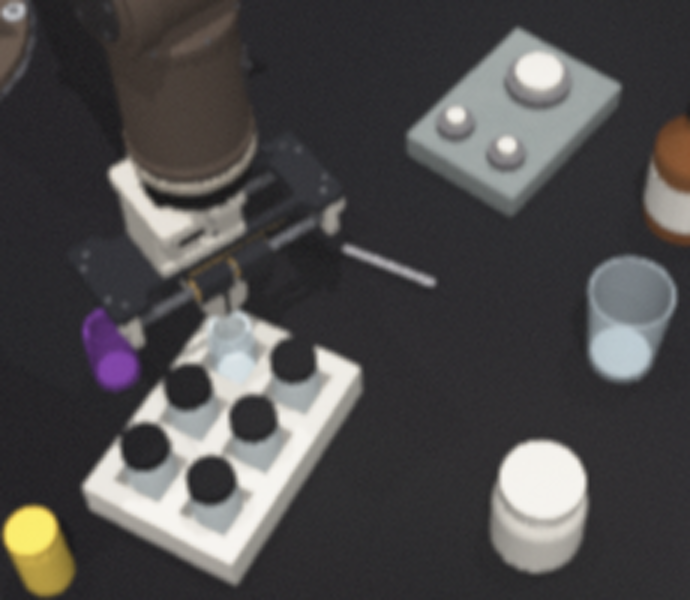

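The crop shows the closed fingertips just above the open jar's mouth at (232,312). The button is up, and the caps and bystanders look undisturbed. Handing in.

```bash
python3 -c "
from cell import arm
print(arm.sign_off())"
```

```text
the job is handed in; nothing more can be done
None
```

I pressed the call button to its stop and let it come up. The arm then pointed at the uncapped jar, in the rack place nearest the robot on its left, until I handed in at about 9.2 s. `sign_off` gives no verdict, so I don't know how the run was judged.

- **Button:** the force rose from 6 to 10 N with no further travel, so it was fully down. It looks up again in the last picture.
- **Pointing:** the closed fingertips held still for over 2.5 s at (0.487, -0.1445), about 20 mm above the rim. The grasp point was about 39 mm above it. The mouth measured in the wrist picture agreed with that position to about 2 mm.
- **Nothing touched:** tool force while holding was about 0 N, and the last picture shows the rack jars and the nearby bystanders undisturbed. That crop did not cover the tray or the solvent can, but the arm passed near neither after leaving the start.

No check failed. The only disagreement was the button's y, which differed by about 4 mm between the top and wrist cameras, so I pressed between the two.

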